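Feel for the notch of a sample box's cam lock and open its hatch

TASK

Unlock the white sample box and open it. Take the round black knob, press it down lightly (a few newtons) and turn it slowly clockwise, seen from above, until you feel it drop into the hidden notch; press it gently fully home there, then turn it back anticlockwise until the red arm has swung about 45 degrees clear of the hatch, let go, and slide the aluminium hatch fully open by its blue fin. Never force the lock, move the red arm only through the knob, and leave the glassware standing around where it is.

Things in the scene. Friction and masses are not known exactly. Their poses are not given: they have to be found in the camera images.
- box: White sample box, 120 (x) x 260 (y) x 60 mm, fixed to the worktop on rubber feet. Origin: centre of its underside, z up. The lock block is its half towards -y; the hatch covers y = -18 to 62 mm and slides towards +y. It stands in front of the robot, yaw within 0.35 rad of 0.
- knob: Sleeve of the round black knob, moving only up and down (it does not show the turn). Origin: on the knob's upright axis (x = 0, y = -75 mm of the box), at the underside of its skirt: 81.5 mm above the worktop when up (start), 74 mm when fully home. Skirt: radius 34 mm, 0 to 5 mm above the origin. It stays at the height where it is left; 1 to 4 N move it.
- knob_grip (a point): On the knob's axis, 30 mm above knob: a good TCP height for grasping the fluted round grip (39 mm across, 5 to 41 mm above knob). A fixed dark collar (radius 38 mm, top 79 mm above the worktop) rings the skirt: keep the fingertips 5 mm above the skirt. The key's 4 mm round end starts to sink 0.15 rad before the notch's middle; press home only at the middle.
- key_level (a point): On the knob's axis, 3 mm below knob. A hidden sprung key under it (24 mm off the axis; 2 N + 4 N/mm, 2.5 mm of give, then solid) rides on the steel cam ring once the knob is 0.2 mm down. The ring's one notch lies 0.35 to 1.25 rad clockwise of the start, play 0.06 rad each way: there push and drag torque (friction 0.4) dip and the knob can go down. Over 25 N on the key damages the lock.
- cam: Steel cam ring under the knob, with the red arm. Origin: on the knob's axis, 60.5 mm above the worktop. Turns about z: 0 rad at the start (own axes as the box's, arm along the box's +y, locked), positive anticlockwise; stops at -0.15 and +1.05 rad. 0.15 N m turn it; it stays where left. Only the key may drive it: the robot must not push it (over 3 N).
- red_tip (a point): Top of the outer end of the red arm, 76 mm from the knob's axis, 66.5 mm above the worktop. Its tooth bars a lug on the hatch until the arm has swung 0.3 rad anticlockwise; unlocked means at least 0.6 rad, where the tip lies 43 mm to the box's -x side of the knob's axis.
- hatch (a joint): How far the aluminium hatch plate (102 x 80 x 5 mm, top at 54.5 mm above the worktop) has slid along the box's +y, m: 0 shut, 0.065 fully open. It takes about 3 N to slide and stays where it is left.
- fin_top (a point): Centre of the top edge of the blue fin on the hatch, 94.5 mm above the worktop, at x = 0, y = 42 mm of the box when shut. The fin is 40 mm long (box x), 12 mm thick (box y) and stands 40 mm high above the hatch: pinch it along the box's y, or push it.
- flask: Conical glass flask, 64 mm across, 104 mm high, loose bystander. Origin: centre of its underside. It stands beyond an open laptop, whose raised screen lies between the arm's start on the left and the box: cross it with the fingertips above 0.3 m.
- bottle_brown: Brown reagent bottle with a blue cap, 69 mm across, 164 mm high, loose bystander. Origin: centre of its underside.
- beaker_small: Small glass beaker, 53 mm across, 60 mm high, loose bystander. Origin: centre of its underside.

How it is judged:
On the way, in this order (a step that is already met when the one before it is completed fails the run):
1. the knob's key is down in the notch (knob at least 5 mm down) (z of knob in the frame of box below 0.0765 m), for 0.2 s.
2. the red arm is swung clear (at least 0.6 rad anticlockwise), hatch still shut (x of red_tip in the frame of box below -0.043 m and value of joint hatch below 0.02 m), for 0.2 s.
At the end, for the whole second after the job is handed in: The hatch is slid open by at least 52 of its 65 mm and at rest, the red arm stands at least 0.6 rad anticlockwise of its start (tip at least 43 mm to the box's -x side of the knob axis), and the knob is down in the notch (at least 5 of 7.5 mm) (z of knob in the frame of box below 0.0765 m and x of red_tip in the frame of box below -0.043 m and value of joint hatch above 0.052 m and velocity of joint hatch below 0.01 m/s); the robot touches nothing.
It fails at once if the lock is forced: key and cam ring pressed together with more than 25 N (contact force between knob and cam above 25 N).
It fails at once if the robot pushes the red arm itself with more than 3 N (contact force between any of the fingers, the arm and cam above 3 N).
It fails at once if a piece of glassware is shoved more than 40 mm (distance of any of flask, bottle_brown, beaker_small from where it was at the start of the episode above 0.04 m).
It also fails if it takes over 72 s, if anything falls off the work surface, if the arm or the gripper's body presses on something with over 40 N, if the wrist force passes 120 N, or if a joint passes its speed limit or range.

ROBOT

A 7-joint arm with a two-finger parallel gripper is mounted at the origin on a cart in front of the work surface, level with it; the furniture and walls round the work are solid. World frame = base frame: x ahead of the robot, y to its left, z up, the work surface at z = 0. Lengths are in m, angles in rad, forces in N, time in s.
With the tool pointing down it reaches from about 0.425 to 0.975 m from the base axis. Payload 16.7 kg.
Tool frame: the origin (TCP) lies between the finger pads, 19 mm behind the fingertips; this is the grasp point; z points along the fingers, y is the line along which they close (so a half turn about z gives the same grasp; the last joint's range is limited). The gripper opens to 85 mm and grips with 20 to 120 N. Pads are 22 mm wide; open, the fingers measure 114 mm over their backs; the gripper's body (76 mm by 85 mm) begins 54 mm behind the grasp point. The pads swing forward as they close: fully open they stand 13 mm farther back than shut.
Start: joints at [-1.46, 0.426, 0.074, 1.606, -0.034, 1.111, -0.067], TCP at [0.174, 0.652, 0.25] pointing down, gripper open.
Joint ranges: [-2.85, 2.85], [-0.5, 2.14], [-1.23, 1.37], [0.21, 2.46], [-1.02, 4.16], [0.16, 2.05], [-2.73, 2.73]. Speed limits (rad/s): [1.89, 1.89, 2.39, 2.39, 3.01, 3.01, 3.01].

INTERFACE

Orientations are given as a rotation vector (axis times angle).
In Python, from station import sensors, imaging, hand_in gives the robot as it stands.
- The arm moves only by the shell command python3 -m inch 'ROWS' [OPENING] [FORCE]. ROWS is JSON, a list of rows, each a list of 6 numbers: the shift along the tool's x, y, z normalised to -1 to 1, where 1 is 25 mm, then the turn, a rotation vector about the tool's x, y, z normalised to -1 to 1, where 1 is 4 degrees. A call has exactly 8 rows; each row shifts and turns the commanded pose from where the row before left it, along the tool's axes as they then stand; what a row does not reach is not made up. A row lasts 1/12 s, in which the tool goes at most 41.7 mm and 7.16 degrees, less where a joint would pass 70% of its speed; a pose out of reach is approached as far as the arm can. A call with a number of a shift or a turn outside -1 to 1 is refused whole. A call with a gripper value outside its range is refused whole. OPENING is the opening, from -1 (shut) to 1 (fully open), set as the call begins (- or left out, the last holds). The fingers move at their own pace and stop on an object; FORCE is the grip in N (left out, the last holds). Time passes only in rows, so rows that do not move let the fingers close, or fill a call up. It gives the time, the measured TCP pose, the force, the opening and the grip force at its end, in the units of the state.
- sensors.get_obs(): the state, without advancing time (a new reading comes with each control period).
- imaging.camera(name): name is "scene" or "top" or "wrist"; returns (picture, depth): 384x512x3 uint8, red, green, blue; 384x512 float32, m along the optical axis (not along the pixel's ray), 0 where there is no reading.
- imaging.calibration(name): a dict with "fx", "fy", "cx", "cy" (pixels), "k1" (the pictures are not rectified: a ray, as slopes to the right and down, at radius r is drawn at 1 + k1 r^2 times it, then the intrinsics apply), "cam_to_world" (4x4, takes a point from camera to world coordinates). Camera axes: x right, y down, z forward; pixel columns grow to the right and rows downward; lengths in m; the calibration is good to about 2 mm. A picture is of the moment at which its call begins: read the wrist's pose just before it. calibration takes no time and is no camera call; for the wrist camera it gives the pose at the moment of the call.
- hand_in(): hands the job in; it is judged then, once.
The state is a dict: "t": time; "joint_positions": joint angles; "qvel": joint speeds; "joint_torque": joint torques, N m; "tool_pos": TCP position; "tcp_rot": TCP orientation; "contact_force": force on the tool from outside, world axes, zero at the start; "ft_torque": the same for the moment, N m; "gripper_width": opening from 0.0 (shut) to 1.0 (fully open); "grip_force": force on a finger pad.
Only numpy, scipy, OpenCV 4.12 (cv2) and the standard library are available. Lean on these libraries where they do the work, as an engineer would, in place of code of your own. Each camera call takes 0.05 s, during which the arm holds its last target. There are 200 camera calls.

## Working session

There is one attempt and no reset: what is moved stays moved. The work goes in short steps, Python scripts to look and compute and a shell command to move; the robot and the scene stay as the last step left them, time stands still between calls to the robot, and variables do not carry over. Pictures are saved under pics/ and viewed, at most 10 in all, crops included, and the job is handed in when it is done.

```bash
mkdir -p pics; ls
cat > h.py <<'E'
import numpy as np, cv2
from scipy.spatial.transform import Rotation as R
from station import sensors, imaging
def shot(n):
    c=imaging.calibration(n); p,d=imaging.camera(n); return p,d,c
def rays(c,uv):
    uv=np.atleast_2d(np.array(uv,float)); q=np.c_[(uv[:,0]-c['cx'])/c['fx'],(uv[:,1]-c['cy'])/c['fy']]
    s=q.copy()
    for _ in range(20): s=q/(1+c['k1']*(s**2).sum(1,keepdims=True))
    T=np.array(c['cam_to_world']); return T[:3,3],np.c_[s,np.ones(len(s))]@T[:3,:3].T
def onz(c,uv,z):
    o,d=rays(c,uv); return o+d*((z-o[2])/d[:,2])[:,None]
def withdepth(c,uv,dep):
    o,d=rays(c,uv); u=np.atleast_2d(uv).astype(int); return o+d*dep[u[:,1],u[:,0]][:,None]
E
python3 - <<'E'
from h import *
import pickle
o=sensors.get_obs(); print(o)
fs=[]
for n in ('top','scene'):
    p,d,c=shot(n); pickle.dump((p,d,c),open(n+'.pkl','wb')); fs.append(p)
    print(n,np.round(c['cam_to_world'],3).tolist(),c['fx'],c['k1'])
    cv2.imwrite(f'pics/{n}0.png',p[:,:,::-1])
E
```

```text
pics
{'t': 0.0, 'joint_positions': array([-1.45948508,  0.42672116,  0.07384956,  1.60660406, -0.03414063,
        1.1107932 , -0.0671162 ]), 'qvel': array([-0.00011164,  0.00226237,  0.0015467 , -0.00079991, -0.00056805,
        0.00132136,  0.00139944]), 'joint_torque': array([ 1.88091667e-04, -9.49826217e+01,  3.76161084e+00, -4.63527775e+01,
        1.94255495e-02,  9.72636917e-03, -4.03566128e-05]), 'tool_pos': array([0.17397433, 0.6518008 , 0.24931906]), 'tcp_rot': array([-4.08607587e-01, -3.11479621e+00,  1.98232778e-03]), 'contact_force': array([ 0.1427896 , -0.16782261,  0.24208148]), 'ft_torque': array([-0.03461864,  0.01498269,  0.02955453]), 'grip_force': 0.0, 'gripper_width': 1.003829724036263}
top [[0.009, -0.997, 0.072, 0.419], [-1.0, -0.009, -0.006, -0.063], [0.006, -0.072, -0.997, 1.434], [0.0, 0.0, 0.0, 1.0]] 405.3040181625081 -0.13922672350255325
scene [[0.52, -0.664, 0.538, -0.251], [-0.854, -0.405, 0.326, -0.518], [0.001, -0.629, -0.777, 1.188], [0.0, 0.0, 0.0, 1.0]] 461.8400584810865 -0.1188592962859377
```

View pics/top0.png

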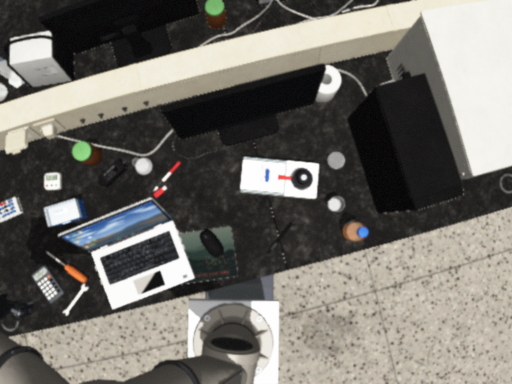

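View pics/scene0.png

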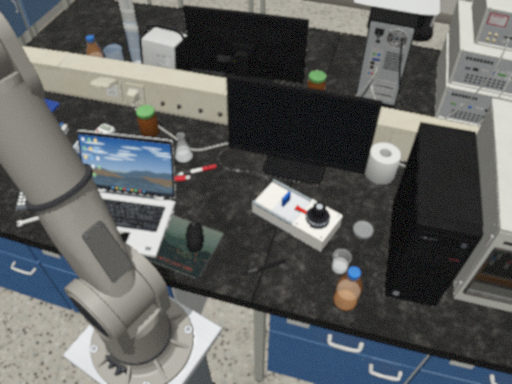

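The top view shows the box at about (280,178), with the blue fin at (267,175), the red arm at (285,178) and the knob at (302,178). The brown bottle is at (355,232), the beakers at (336,160) and (336,204), and the flask at (143,167) behind the laptop screen.

Run:
```python
from h import *
import pickle
p,d,c=pickle.load(open('top.pkl','rb'))
hsv=cv2.cvtColor(p,cv2.COLOR_RGB2HSV); H,S,V=cv2.split(hsv)
roi=np.zeros(H.shape,bool); roi[150:205,235:325]=1
def cen(m):
    v,u=np.nonzero(m); return np.array([u.mean(),v.mean()]),len(u)
w=roi&(V>150)&(S<60)
cs,_=cv2.findContours(w.astype(np.uint8),cv2.RETR_EXTERNAL,cv2.CHAIN_APPROX_NONE)
k=max(cs,key=cv2.contourArea)[:,0]
k=cv2.convexHull(k)[:,0]
P=onz(c,k,0.06)
r=cv2.minAreaRect(P[:,:2].astype(np.float32)); print('box',r)
b,n=cen(roi&(H>100)&(H<130)&(S>120)&(V>60)); F=onz(c,b,0.0945)[0]; print('fin',F,n)
m=roi&(V<70);m[:,:285]=0; m[:,320:]=0;m[:160]=0;m[:193]=m[:193]
n_,l,st,ce=cv2.connectedComponentsWithStats(m.astype(np.uint8))
for i in range(1,n_): print(st[i],ce[i], onz(c,ce[i],0.10)[0])
rd,n=cen(roi&((H<8)|(H>172))&(S>120)&(V>60)); print('red',onz(c,rd,0.0665)[0],n)
for nm,uv,z in (('bottle',(360,232),.164),('bk1',(336,160),.03),('bk2',(336,204),.03)): print(nm,onz(c,uv,z)[0])
p,d,c=pickle.load(open('scene.pkl','rb'))
for uv in [(318,214),(286,197),(309,211)]: print(withdepth(c,uv,d))
o=sensors.get_obs(); print(R.from_rotvec(o['tcp_rot']).as_matrix().round(3))
T=np.array(imaging.calibration('wrist')['cam_to_world']);print(T.round(3))
```

```text
box ((0.5803454518318176, -0.15561801195144653), (0.2632506489753723, 0.12532848119735718), 85.28286743164062)
fin [ 0.58349362 -0.11254528  0.0945    ] 28
[296 160  24   3  41] [309.97560976 160.48780488] [ 0.63280956 -0.25567755  0.1       ]
[293 169  19  19 230] [301.32608696 178.33043478] [ 0.57256802 -0.22659543  0.1       ]
[285 174  35  31 250] [303.804 199.392] [ 0.50258577 -0.23484303  0.1       ]
red [ 0.57955567 -0.1733824   0.0665    ] 34
bottle [ 0.39685475 -0.40579807  0.164     ]
bk1 [ 0.64710509 -0.3581998   0.03      ]
bk2 [ 0.49188536 -0.35705092  0.03      ]
[[ 0.55224385 -0.23827625  0.11460898]]
[[ 0.57948035 -0.1165612   0.08893441]]
[[ 0.57079036 -0.20177519  0.08454395]]
[[-0.966  0.258 -0.   ]
 [ 0.258  0.966 -0.001]
 [-0.    -0.001 -1.   ]]
[[ 0.257  0.916  0.307  0.094]
 [ 0.966 -0.244 -0.082  0.673]
 [-0.     0.318 -0.948  0.373]
 [ 0.     0.     0.     1.   ]]
```

```bash
cat > g.py <<'E'
# usage: g.py x y z [yaw of tool y, deg]: what is left to go, in tool axes and move units
import sys; from h import *
o=sensors.get_obs(); M=R.from_rotvec(o['tcp_rot']).as_matrix()
t=np.array([float(a) for a in sys.argv[1:4]]); s=M.T@(t-o['tool_pos'])/0.025
print('t %.2f pos'%o['t'],o['tool_pos'].round(4),'units',s.round(2),'yaw_y %.1f'%np.degrees(np.arctan2(M[1,1],M[0,1])),'tilt',M[:2,2].round(4),'j',o['joint_positions'].round(2),'F',o['contact_force'].round(2),'T',o['ft_torque'].round(3),'w %.3f'%o['gripper_width'])
E
python3 -m inch '[[0,0,-1,0,0,0],[0,0,-1,0,0,0],[0,0,-1,0,0,0],[0,0,-1,0,0,0],[0,0,-1,0,0,0],[-1,-0.4,0,0,0,0],[-1,-0.4,0,0,0,0],[-1,-0.4,0,0,0,0]]' 1 && python3 -m inch '[[-1,-0.4,0,0,0,0],[-1,-0.4,0,0,0,0],[-1,-0.4,0,0,0,0],[-1,-0.4,0,0,0,0],[-1,-0.4,0,0,0,0],[-1,-0.4,0,0,0,0],[-1,-0.4,0,0,0,0],[-1,-0.4,0,0,0,0]]'; python3 g.py 0.52 0.1 0.36
```

```text
t: 0.77
tool_pos: [0.2392, 0.6032, 0.375]
tcp_rot: [-0.407, -3.115, 0.0]
contact_force: [-0.1, -0.1, 0.1]
gripper_width: 0.996
grip_force: 0.0
t: 1.43
tool_pos: [0.4122, 0.4739, 0.3747]
tcp_rot: [-0.408, -3.115, 0.001]
contact_force: [0.1, 1.4, 0.5]
gripper_width: 0.998
grip_force: 0.0
t 1.43 pos [0.4122 0.4739 0.3747] units [ -8.02 -13.34   0.59] yaw_y 75.1 tilt [-0.0004 -0.0005] j [-1.12  0.27  0.21  1.56 -0.06  1.32  0.4 ] F [0.07 1.36 0.47] T [0.012 0.026 0.045] w 0.998
```

```bash
python3 -m inch '[[-0.6,-1,0,0,0,0],[-0.6,-1,0,0,0,0],[-0.6,-1,0,0,0,0],[-0.6,-1,0,0,0,0],[-0.6,-1,0,0,0,0],[-0.6,-1,0,0,0,0],[-0.6,-1,0,0,0,0],[-0.6,-1,0,0,0,0]]'  && python3 -m inch '[[-0.6,-1,0,0,0,0],[-0.6,-1,0,0,0,0],[-0.6,-1,0,0,0,0],[-0.6,-1,0,0,0,0],[-0.6,-1,0,0,0,0],[0,-1,0,0,0,0],[0,-1,0,0,0,0],[0,-1,0,0,0,0]]'; python3 g.py 0.56 -0.2 0.26
```

```text
t: 2.1
tool_pos: [0.4758, 0.2492, 0.3748]
tcp_rot: [-0.408, -3.115, 0.0]
contact_force: [0.6, 0.4, -0.5]
gripper_width: 1.001
grip_force: 0.0
t: 2.77
tool_pos: [0.4962, 0.0368, 0.3747]
tcp_rot: [-0.409, -3.114, 0.001]
contact_force: [0.5, 0.5, -0.3]
gripper_width: 0.998
grip_force: 0.0
t 2.77 pos [0.4962 0.0368 0.3747] units [-4.92 -8.49  4.59] yaw_y 75.0 tilt [-0.0007 -0.0003] j [-0.68  0.02  0.49  1.85 -0.01  1.28  1.12] F [ 0.48  0.51 -0.3 ] T [ 0.027 -0.047  0.002] w 0.998
```

```bash
python3 -m inch '[[-0.5,-1,0.4,0,0,0],[-0.5,-1,0.4,0,0,0],[-0.5,-1,0.4,0,0,0],[-0.5,-1,0.4,0,0,0],[-0.5,-1,0.5,0,0,0],[-0.5,-1,0.5,0,0,0],[-0.6,-1,0.6,0,0,0],[-0.6,-1,0.6,0,0,0]]'  && python3 -m inch '[[-0.4,-0.3,0.4,0,0,0],[-0.4,-0.2,0.3,0,0,0],[0,0,0,0,0,0],[0,0,0,0,0,0],[0,0,0,0,0,0],[0,0,0,0,0,0],[0,0,0,0,0,0],[0,0,0,0,0,0]]'; python3 g.py 0.574 -0.23 0.26
python3 - <<'E'
from h import *
import pickle
p,d,c=shot('wrist'); pickle.dump((p,d,c),open('w1.pkl','wb')); cv2.imwrite('pics/w1.png',p[:,:,::-1])
E
```

```text
t: 3.43
tool_pos: [0.5466, -0.1834, 0.2793]
tcp_rot: [0.408, 3.115, 0.0]
contact_force: [0.3, 0.4, 0.3]
gripper_width: 1.002
grip_force: 0.0
t: 4.1
tool_pos: [0.5626, -0.1988, 0.2631]
tcp_rot: [0.407, 3.114, 0.001]
contact_force: [0.3, 0.2, 0.7]
gripper_width: 1.003
grip_force: 0.0
t 4.10 pos [ 0.5626 -0.1988  0.2631] units [-0.76 -1.09  0.12] yaw_y 75.1 tilt [0.0008 0.0003] j [-0.29  0.33  0.66  1.8  -0.23  1.08  1.76] F [0.29 0.21 0.65] T [ 0.02  -0.018 -0.021] w 1.003
```

View pics/w1.png

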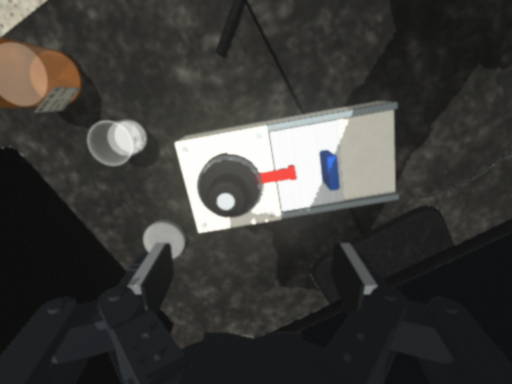

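The wrist view shows the knob at about (230,185), the red arm tip at (294,172), the fin at (330,170), and the box outline from (176,140) to (397,200). The gripper fingers are at the bottom.

Run:
```python
from h import *
import pickle
p,d,c=pickle.load(open('w1.pkl','rb'))
hsv=cv2.cvtColor(p,cv2.COLOR_RGB2HSV); H,S,V=cv2.split(hsv)
roi=np.zeros(H.shape,bool); roi[95:240,170:400]=1
v,u=np.nonzero(roi&(d>0)); P=withdepth(c,np.c_[u,v],d); z=P[:,2]
for n,a,b in (('knobtop',.116,.13),('fintop',.088,.10)):
    m=(z>a)&(z<b); Q=P[m]; 
    if n=='fintop': Q=Q[(Q[:,1]>-.16)]
    print(n,len(Q),Q.mean(0) if len(Q) else '', np.c_[Q.min(0),Q.max(0)].round(4).tolist() if len(Q) else '')
    if len(Q)>5: print(cv2.minEnclosingCircle(Q[:,:2].astype(np.float32)), cv2.minAreaRect(Q[:,:2].astype(np.float32)))
m=(z>.05)&(z<.063); print('box', cv2.minAreaRect(P[m][:,:2].astype(np.float32)))
k=cv2.connectedComponentsWithStats((roi&(V<90)).astype(np.uint8)); i=1+np.argmax([s[4] if s[0]>172 and s[1]>100 else 0 for s in k[2][1:]]); print(k[2][i])
cs,_=cv2.findContours((k[1]==i).astype(np.uint8),cv2.RETR_EXTERNAL,cv2.CHAIN_APPROX_NONE); q=cs[0][:,0]
print('collar',cv2.minEnclosingCircle(onz(c,q,.08)[:,:2].astype(np.float32)))
bl=np.argwhere(roi&(H>105)&(H<130)&(S>120))[:,::-1]; print('fin',onz(c,bl.mean(0),.085))
rd=np.argwhere(roi&((H<8)|(H>172))&(S>140))[:,::-1]; Q=onz(c,rd,.0665); f=cv2.fitLine(Q[:,:2].astype(np.float32),cv2.DIST_L2,0,.01,.01).ravel(); print('red',Q[:,:2].max(0),Q[:,:2].min(0),f, np.degrees(np.arctan2(f[1],f[0])))
```

```text
knobtop 1149 [ 0.5724626  -0.22787469  0.12238435] [[0.5537, 0.5939], [-0.2487, -0.2086], [0.116, 0.1262]]
((0.5741139054298401, -0.22869446873664856), 0.020755741745233536) ((0.5732170343399048, -0.2282310426235199), (0.04042361304163933, 0.038669779896736145), 71.36258697509766)
fintop 408 [ 0.58200582 -0.11391119  0.0936483 ] [[0.5631, 0.6029], [-0.1205, -0.1062], [0.0881, 0.0964]]
((0.5830298662185669, -0.11454597115516663), 0.020001038908958435) ((0.5831445455551147, -0.1130766049027443), (0.012621967121958733, 0.0397011861205101), 85.53456115722656)
box ((0.5804283618927002, -0.15423810482025146), (0.260202556848526, 0.12071938812732697), 85.3941421508789)
[ 199  161   60   56 2230]
collar ((0.5755106210708618, -0.2299761027097702), 0.034701067954301834)
fin [[ 0.58146877 -0.11239178  0.085     ]]
red [ 0.58645901 -0.15093473] [ 0.5708599 -0.190896 ] [ 0.06930438  0.99759555  0.5777835  -0.16985121] 86.02596
```

```bash
python3 -m inch '[[-0.37,-0.53,0,0,0,0],[-0.36,-0.52,0,0,0,0],[0,0,0.8,0,0,0],[0,0,0.8,0,0,0],[0,0,0.8,0,0,0],[0,0,0.6,0,0,0],[0,0,0,0,0,0],[0,0,0,0,0,0]]' 1 30; python3 g.py 0.5735 -0.229 0.1115
```

```text
t: 4.82
tool_pos: [0.5733, -0.2293, 0.1875]
tcp_rot: [-0.408, -3.114, 0.0]
contact_force: [0.3, -0.1, 0.5]
gripper_width: 1.0
grip_force: 0.0
t 4.82 pos [ 0.5733 -0.2293  0.1875] units [-0.01  0.02  3.04] yaw_y 75.1 tilt [-0.001  0.   ] j [-0.2   0.46  0.62  1.83 -0.32  0.96  1.88] F [ 0.32 -0.1   0.5 ] T [-0.036  0.06   0.046] w 1.000
```

```bash
python3 -m inch '[[0,0,0.7,0,0,0],[0,0,0.7,0,0,0],[0,0,0.6,0,0,0],[0,0,0.5,0,0,0],[0,0,0.34,0,0,0],[0,0,0.2,0,0,0],[0,0,0,0,0,0],[0,0,0,0,0,0]]' && python3 g.py 0.5735 -0.229 0.1115; python3 -m inch '[[0,0,0,0,0,0],[0,0,0,0,0,0],[0,0,0,0,0,0],[0,0,0,0,0,0],[0,0,0,0,0,0],[0,0,0,0,0,0],[0,0,0,0,0,0],[0,0,0,0,0,0]]' -1 30; python3 g.py 0.5735 -0.229 0.1115
```

```text
t: 5.48
tool_pos: [0.5737, -0.2297, 0.1121]
tcp_rot: [0.409, 3.114, -0.0]
contact_force: [-0.3, -0.7, -0.3]
gripper_width: 1.002
grip_force: 0.0
t 5.48 pos [ 0.5737 -0.2297  0.1121] units [0.02 0.02 0.02] yaw_y 75.0 tilt [ 0.0005 -0.0003] j [-0.15  0.55  0.57  1.88 -0.39  0.83  1.93] F [-0.33 -0.65 -0.28] T [ 0.027 -0.045  0.01 ] w 1.002
t: 6.15
tool_pos: [0.5736, -0.2296, 0.1117]
tcp_rot: [0.409, 3.115, -0.0]
contact_force: [0.9, -0.7, 2.2]
gripper_width: 0.446
grip_force: 32.9
t 6.15 pos [ 0.5736 -0.2296  0.1117] units [0.01 0.02 0.01] yaw_y 75.1 tilt [ 0.0003 -0.0002] j [-0.15  0.55  0.57  1.88 -0.39  0.83  1.93] F [ 0.92 -0.68  2.16] T [-0.229 -0.062 -0.009] w 0.446
```

```bash
python3 -m inch '[[0,0,0.02,0,0,0],[0,0,0.02,0,0,0],[0,0,0.01,0,0,0],[0,0,0,0,0,0],[0,0,0,0,0,0],[0,0,0,0,0,0],[0,0,0,0,0,0],[0,0,0,0,0,0]]'; python3 g.py 0.5735 -0.229 0.1115
```

```text
t: 6.82
tool_pos: [0.5736, -0.2296, 0.1104]
tcp_rot: [0.409, 3.115, -0.0]
contact_force: [-0.3, -0.2, 5.7]
gripper_width: 0.445
grip_force: 33.2
t 6.82 pos [ 0.5736 -0.2296  0.1104] units [ 0.01  0.02 -0.04] yaw_y 75.0 tilt [ 0.0003 -0.0002] j [-0.15  0.55  0.57  1.88 -0.39  0.82  1.93] F [-0.28 -0.19  5.68] T [-0.238  0.121  0.01 ] w 0.445
```

```bash
python3 -m inch '[[0,0,0,0,0,0.25],[0,0,0,0,0,0.25],[0,0,0,0,0,0.25],[0,0,0,0,0,0.25],[0,0,0,0,0,0.25],[0,0,0,0,0,0.25],[0,0,0,0,0,0.25],[0,0,0,0,0,0.25]]' >/dev/null; python3 g.py 0.5735 -0.229 0.1115;  python3 -m inch '[[0,0,0,0,0,0.12],[0,0,0,0,0,0.12],[0,0,0,0,0,0.12],[0,0,0,0,0,0.12],[0,0,0,0,0,0.12],[0,0,0,0,0,0.12],[0,0,0,0,0,0.12],[0,0,0,0,0,0.12]]' >/dev/null; python3 g.py 0.5735 -0.229 0.1115
```

```text
t 7.48 pos [ 0.5736 -0.2294  0.1104] units [ 0.01  0.01 -0.04] yaw_y 67.0 tilt [ 0.0003 -0.    ] j [-0.17  0.56  0.6   1.88 -0.42  0.83  1.82] F [-0.89  0.17  5.45] T [-0.085  0.081  0.098] w 0.446
t 8.15 pos [ 0.5736 -0.2294  0.1104] units [ 0.01  0.01 -0.04] yaw_y 63.1 tilt [ 0.0003 -0.    ] j [-0.18  0.57  0.62  1.88 -0.43  0.83  1.76] F [-0.48  0.03  7.05] T [0.008 0.03  0.079] w 0.445
```

```bash
python3 -m inch '[[0,0,0,0,0,0.12],[0,0,0,0,0,0.12],[0,0,0,0,0,0.12],[0,0,0,0,0,0.12],[0,0,0,0,0,0.12],[0,0,0,0,0,0.12],[0,0,0,0,0,0.12],[0,0,0,0,0,0.12]]' >/dev/null; python3 g.py 0.5735 -0.229 0.1115;  python3 -m inch '[[0,0,0,0,0,0.12],[0,0,0,0,0,0.12],[0,0,0,0,0,0.12],[0,0,0,0,0,0.12],[0,0,0,0,0,0.12],[0,0,0,0,0,0.12],[0,0,0,0,0,0.12],[0,0,0,0,0,0.12]]' >/dev/null; python3 g.py 0.5735 -0.229 0.1115
```

```text
t 8.82 pos [ 0.5736 -0.2294  0.1104] units [ 0.01  0.01 -0.04] yaw_y 59.3 tilt [0.0003 0.    ] j [-0.2   0.57  0.64  1.88 -0.45  0.84  1.71] F [0.61 0.91 6.29] T [-0.019  0.01   0.053] w 0.444
t 9.48 pos [ 0.5736 -0.2293  0.1104] units [ 0.01  0.01 -0.04] yaw_y 55.5 tilt [0.0002 0.0001] j [-0.21  0.58  0.65  1.88 -0.46  0.84  1.65] F [-0.38  0.01  6.02] T [ 0.05  -0.034  0.115] w 0.448
```

```bash
python3 -m inch '[[0,0,0,0,0,0.12],[0,0,0,0,0,0.12],[0,0,0,0,0,0.12],[0,0,0,0,0,0.12],[0,0,0,0,0,0.12],[0,0,0,0,0,0.12],[0,0,0,0,0,0.12],[0,0,0,0,0,0.12]]' >/dev/null; python3 g.py 0.5735 -0.229 0.1115
```

```text
t 10.15 pos [ 0.5737 -0.2293  0.1104] units [ 0.01  0.   -0.04] yaw_y 51.6 tilt [0.0003 0.0001] j [-0.22  0.58  0.67  1.88 -0.48  0.84  1.6 ] F [-0.09  0.16  5.74] T [ 0.01  -0.057  0.059] w 0.444
```

```bash
python3 -m inch '[[0,0,0,0,0,0.12],[0,0,0,0,0,0.12],[0,0,0,0,0,0.12],[0,0,0,0,0,0.12],[0,0,0,0,0,0.12],[0,0,0,0,0,0.12],[0,0,0,0,0,0.12],[0,0,0,0,0,0.12]]' >/dev/null; python3 g.py 0.5735 -0.229 0.1115;  python3 -m inch '[[0,0,0,0,0,0.12],[0,0,0,0,0,0.12],[0,0,0,0,0,0.12],[0,0,0,0,0,0.12],[0,0,0,0,0,0.12],[0,0,0,0,0,0.12],[0,0,0,0,0,0.12],[0,0,0,0,0,0.12]]' >/dev/null; python3 g.py 0.5735 -0.229 0.1115
```

```text
t 10.82 pos [ 0.5737 -0.2293  0.1104] units [ 0.01  0.   -0.04] yaw_y 47.8 tilt [0.0004 0.0001] j [-0.23  0.59  0.69  1.88 -0.49  0.85  1.54] F [0.84 0.09 6.49] T [ 0.037 -0.068  0.042] w 0.448
t 11.48 pos [ 0.5738 -0.2292  0.1104] units [ 0.01 -0.   -0.04] yaw_y 44.0 tilt [0.0004 0.0001] j [-0.24  0.59  0.71  1.88 -0.5   0.85  1.49] F [1.08 1.14 5.52] T [ 0.154 -0.101  0.028] w 0.446
```

```bash
python3 -m inch '[[0,0,0,0,0,0.12],[0,0,0,0,0,0.12],[0,0,0,0,0,0.12],[0,0,0,0,0,0.12],[0,0,0,0,0,0.12],[0,0,0,0,0,0.12],[0,0,0,0,0,0.12],[0,0,0,0,0,0.12]]' >/dev/null; python3 g.py 0.5735 -0.229 0.1115
```

```text
t 12.15 pos [ 0.5738 -0.2292  0.1104] units [ 0.01 -0.   -0.04] yaw_y 40.1 tilt [0.0004 0.0002] j [-0.25  0.6   0.72  1.88 -0.52  0.85  1.43] F [0.67 0.26 4.13] T [ 0.132 -0.206  0.019] w 0.446
```

```bash
python3 -m inch '[[0,0,0,0,0,0.06],[0,0,0,0,0,0.06],[0,0,0,0,0,0.06],[0,0,0,0,0,0.06],[0,0,0,0,0,0.06],[0,0,0,0,0,0.06],[0,0,0,0,0,0.06],[0,0,0,0,0,0.06]]' >/dev/null; python3 g.py 0.5735 -0.229 0.1115;  python3 -m inch '[[0,0,0,0,0,0.06],[0,0,0,0,0,0.06],[0,0,0,0,0,0.06],[0,0,0,0,0,0.06],[0,0,0,0,0,0.06],[0,0,0,0,0,0.06],[0,0,0,0,0,0.06],[0,0,0,0,0,0.06]]' >/dev/null; python3 g.py 0.5735 -0.229 0.1115
```

```text
t 12.82 pos [ 0.5738 -0.2292  0.1104] units [ 0.01 -0.   -0.04] yaw_y 38.2 tilt [0.0005 0.0002] j [-0.26  0.6   0.73  1.88 -0.53  0.86  1.41] F [-0.05  0.92  5.62] T [ 0.121 -0.099  0.071] w 0.447
t 13.48 pos [ 0.5738 -0.2292  0.1104] units [ 0.01 -0.01 -0.04] yaw_y 36.3 tilt [0.0005 0.0002] j [-0.26  0.61  0.74  1.88 -0.53  0.86  1.38] F [1.25 1.45 5.83] T [ 0.2   -0.251  0.079] w 0.445
```

```bash
python3 -m inch '[[0,0,0,0,0,0.06],[0,0,0,0,0,0.06],[0,0,0,0,0,0.06],[0,0,0,0,0,0.06],[0,0,0,0,0,0.06],[0,0,0,0,0,0.06],[0,0,0,0,0,0.06],[0,0,0,0,0,0.06]]' >/dev/null; python3 g.py 0.5735 -0.229 0.1115
```

```text
t 14.15 pos [ 0.5738 -0.2292  0.1104] units [ 0.01 -0.01 -0.04] yaw_y 34.4 tilt [0.0005 0.0002] j [-0.27  0.61  0.75  1.88 -0.54  0.86  1.35] F [1.01 1.14 4.98] T [ 0.189 -0.223  0.086] w 0.448
```

```bash
python3 -m inch '[[0,0,0,0,0,0.12],[0,0,0,0,0,0.12],[0,0,0,0,0,0.12],[0,0,0,0,0,0.12],[0,0,0,0,0,0.12],[0,0,0,0,0,0.12],[0,0,0,0,0,0.12],[0,0,0,0,0,0.12]]' >/dev/null; python3 g.py 0.5735 -0.229 0.1115;  python3 -m inch '[[0,0,0,0,0,0.12],[0,0,0,0,0,0.12],[0,0,0,0,0,0.12],[0,0,0,0,0,0.12],[0,0,0,0,0,0.12],[0,0,0,0,0,0.12],[0,0,0,0,0,0.12],[0,0,0,0,0,0.12]]' >/dev/null; python3 g.py 0.5735 -0.229 0.1115
```

```text
t 14.82 pos [ 0.5739 -0.2291  0.1104] units [ 0.01 -0.01 -0.04] yaw_y 30.5 tilt [0.0006 0.0002] j [-0.28  0.62  0.77  1.89 -0.55  0.87  1.3 ] F [0.35 1.37 5.35] T [ 0.133 -0.295  0.082] w 0.446
t 15.48 pos [ 0.5739 -0.2291  0.1104] units [ 0.01 -0.01 -0.05] yaw_y 26.7 tilt [0.0006 0.0002] j [-0.29  0.62  0.78  1.89 -0.57  0.87  1.24] F [1.66 1.03 4.26] T [ 0.328 -0.495 -0.035] w 0.445
```

```bash
python3 -m inch '[[0,0,0,0,0,0.1],[0,0,0,0,0,0.1],[0,0,0,0,0,0.1],[0,0,0,0,0,0.1],[0,0,0,0,0,0.1],[0,0,0,0,0,0.1],[0,0,0,0,0,0.1],[0,0,0,0,0,0.1]]' >/dev/null; python3 g.py 0.5735 -0.229 0.1115
```

```text
t 16.15 pos [ 0.5739 -0.2292  0.1102] units [ 0.01 -0.01 -0.05] yaw_y 23.5 tilt [0.0006 0.0001] j [-0.3   0.63  0.8   1.89 -0.58  0.87  1.2 ] F [4.66 2.01 1.64] T [ 0.496 -1.281 -0.013] w 0.444
```

```bash
python3 -m inch '[[0,0,0,0,0,0.06],[0,0,0,0,0,0.06],[0,0,0,0,0,0.06],[0,0,0,0,0,0.06],[0,0,0,0,0,0],[0,0,0,0,0,0],[0,0,0,0,0,0],[0,0,0,0,0,0]]' >/dev/null; python3 g.py 0.5735 -0.229 0.1115
```

```text
t 16.82 pos [ 0.5739 -0.2291  0.1102] units [ 0.01 -0.01 -0.05] yaw_y 22.6 tilt [0.0005 0.0001] j [-0.3   0.63  0.8   1.89 -0.58  0.88  1.19] F [5.44 2.44 0.43] T [ 0.491 -1.405 -0.028] w 0.447
```

```bash
python3 -m inch '[[0,0,0,0,0,0.06],[0,0,0,0,0,0.06],[0,0,0,0,0,0.06],[0,0,0,0,0,0.06],[0,0,0,0,0,0],[0,0,0,0,0,0],[0,0,0,0,0,0],[0,0,0,0,0,0]]' >/dev/null; python3 g.py 0.5735 -0.229 0.1115
```

```text
t 17.48 pos [ 0.5739 -0.2292  0.1102] units [ 0.01 -0.01 -0.05] yaw_y 21.6 tilt [0.0005 0.    ] j [-0.31  0.63  0.81  1.89 -0.59  0.88  1.17] F [5.59 1.42 0.7 ] T [ 0.457 -1.328 -0.006] w 0.446
```

```bash
python3 -m inch '[[0,0,0,0,0,0.1],[0,0,0,0,0,0.1],[0,0,0,0,0,0.1],[0,0,0,0,0,0.05],[0,0,0,0,0,0],[0,0,0,0,0,0],[0,0,0,0,0,0],[0,0,0,0,0,0]]' >/dev/null; python3 g.py 0.5735 -0.229 0.1042; python3 -m inch '[[0,0,0.02,0,0,0],[0,0,0.02,0,0,0],[0,0,0.02,0,0,0],[0,0,0.02,0,0,0],[0,0,0,0,0,0],[0,0,0,0,0,0],[0,0,0,0,0,0],[0,0,0,0,0,0]]' >/dev/null; python3 g.py 0.5735 -0.229 0.1042
```

```text
t 18.15 pos [ 0.574  -0.2291  0.1102] units [ 0.01 -0.02  0.24] yaw_y 20.2 tilt [0.0006 0.    ] j [-0.31  0.63  0.81  1.89 -0.59  0.88  1.15] F [6.15 1.44 1.7 ] T [ 0.505 -1.395 -0.015] w 0.445
t 18.82 pos [ 0.5739 -0.2291  0.1081] units [ 0.01 -0.01  0.16] yaw_y 20.2 tilt [ 0.0005 -0.    ] j [-0.31  0.64  0.81  1.89 -0.6   0.88  1.16] F [ 6.84  1.56 -0.35] T [ 0.428 -1.465 -0.02 ] w 0.446
```

```bash
python3 -m inch '[[0,0,0.02,0,0,0],[0,0,0.02,0,0,0],[0,0,0.02,0,0,0],[0,0,0.02,0,0,0],[0,0,0,0,0,0],[0,0,0,0,0,0],[0,0,0,0,0,0],[0,0,0,0,0,0]]' >/dev/null; python3 g.py 0.5735 -0.229 0.1042; python3 -m inch '[[0,0,0.02,0,0,0],[0,0,0.02,0,0,0],[0,0,0.01,0,0,0],[0,0,0.01,0,0,0],[0,0,0.01,0,0,0],[0,0,0,0,0,0],[0,0,0,0,0,0],[0,0,0,0,0,0]]' >/dev/null; python3 g.py 0.5735 -0.229 0.1042
```

```text
t 19.48 pos [ 0.574  -0.2291  0.1062] units [ 0.01 -0.02  0.08] yaw_y 20.2 tilt [0.0006 0.    ] j [-0.31  0.64  0.81  1.89 -0.6   0.87  1.16] F [ 5.93  1.29 -0.47] T [ 0.436 -1.471 -0.035] w 0.447
t 20.15 pos [ 0.5739 -0.2292  0.1046] units [ 0.01 -0.01  0.02] yaw_y 20.2 tilt [0.0007 0.0001] j [-0.31  0.64  0.81  1.89 -0.6   0.87  1.16] F [5.45 2.44 3.75] T [ 0.584 -1.192 -0.044] w 0.450
```

```bash
python3 -m inch '[[0,0,0,0,0,-0.2],[0,0,0,0,0,-0.2],[0,0,0,0,0,-0.2],[0,0,0,0,0,-0.2],[0,0,0,0,0,-0.2],[0,0,0,0,0,-0.2],[0,0,0,0,0,-0.2],[0,0,0,0,0,-0.2]]' - 50 >/dev/null; python3 g.py 0.5735 -0.229 0.1042; python3 -m inch '[[0,0,0,0,0,-0.2],[0,0,0,0,0,-0.2],[0,0,0,0,0,-0.2],[0,0,0,0,0,-0.2],[0,0,0,0,0,-0.2],[0,0,0,0,0,-0.2],[0,0,0,0,0,-0.2],[0,0,0,0,0,-0.2]]' >/dev/null; python3 g.py 0.5735 -0.229 0.1042
```

```text
t 20.82 pos [ 0.5738 -0.2293  0.1046] units [ 0.02 -0.01  0.02] yaw_y 26.6 tilt [0.0006 0.0001] j [-0.29  0.63  0.78  1.89 -0.58  0.86  1.25] F [4.73 2.92 4.42] T [ 0.616 -1.011 -0.169] w 0.440
t 21.48 pos [ 0.5738 -0.2293  0.1046] units [ 0.02 -0.    0.02] yaw_y 33.0 tilt [0.0005 0.0001] j [-0.27  0.62  0.75  1.89 -0.55  0.85  1.34] F [4.7  2.52 4.51] T [ 0.647 -0.967 -0.169] w 0.443
```

```bash
python3 -m inch '[[0,0,0,0,0,-0.3],[0,0,0,0,0,-0.3],[0,0,0,0,0,-0.3],[0,0,0,0,0,-0.3],[0,0,0,0,0,-0.3],[0,0,0,0,0,-0.3],[0,0,0,0,0,-0.3],[0,0,0,0,0,-0.3]]' >/dev/null; python3 -m inch '[[0,0,0,0,0,-0.3],[0,0,0,0,0,-0.3],[0,0,0,0,0,-0.3],[0,0,0,0,0,-0.3],[0,0,0,0,0,-0.3],[0,0,0,0,0,-0.3],[0,0,0,0,0,-0.3],[0,0,0,0,0,-0.3]]' >/dev/null; python3 g.py 0.5735 -0.229 0.1042
```

```text
t 22.82 pos [ 0.5736 -0.2294  0.1046] units [0.01 0.01 0.02] yaw_y 52.3 tilt [ 0.0003 -0.    ] j [-0.21  0.59  0.66  1.89 -0.48  0.83  1.61] F [2.95 2.17 4.59] T [ 0.515 -0.899 -0.168] w 0.439
```

```bash
python3 -m inch '[[0,0,0,0,0,-0.3],[0,0,0,0,0,-0.3],[0,0,0,0,0,-0.3],[0,0,0,0,0,-0.3],[0,0,0,0,0,-0.3],[0,0,0,0,0,-0.3],[0,0,0,0,0,-0.3],[0,0,0,0,0,-0.3]]' >/dev/null; python3 -m inch '[[0,0,0,0,0,-0.3],[0,0,0,0,0,-0.3],[0,0,0,0,0,-0.3],[0,0,0,0,0,-0.3],[0,0,0,0,0,-0.3],[0,0,0,0,0,-0.3],[0,0,0,0,0,-0.3],[0,0,0,0,0,0]]' >/dev/null; python3 g.py 0.5735 -0.229 0.1042
python3 - <<'E'
from h import *
p,d,c=shot('top'); cv2.imwrite('pics/t2.png',cv2.resize(p[120:240,220:370,::-1],None,fx=4,fy=4))
hsv=cv2.cvtColor(p,cv2.COLOR_RGB2HSV); H,S,V=cv2.split(hsv); m=((H<8)|(H>172))&(S>120)&(V>60); m[:150]=0;m[205:]=0;m[:,:240]=0;m[:,325:]=0
uv=np.argwhere(m)[:,::-1]; print(len(uv)); Q=onz(c,uv,.0665)
if len(uv): a=np.radians(85.4); B=(Q[:,:2]-[.5735,-.229])@np.array([[np.sin(a),np.cos(a)],[-np.cos(a),np.sin(a)]]); print('box frame rel knob', B.min(0),B.max(0),B.mean(0))
E
```

```text
t 24.15 pos [ 0.5735 -0.2296  0.1046] units [0.01 0.02 0.02] yaw_y 70.3 tilt [ 0.0002 -0.0002] j [-0.16  0.56  0.58  1.88 -0.41  0.82  1.87] F [3.52 2.11 4.51] T [ 0.38  -0.776 -0.048] w 0.440
0
```

View pics/t2.png

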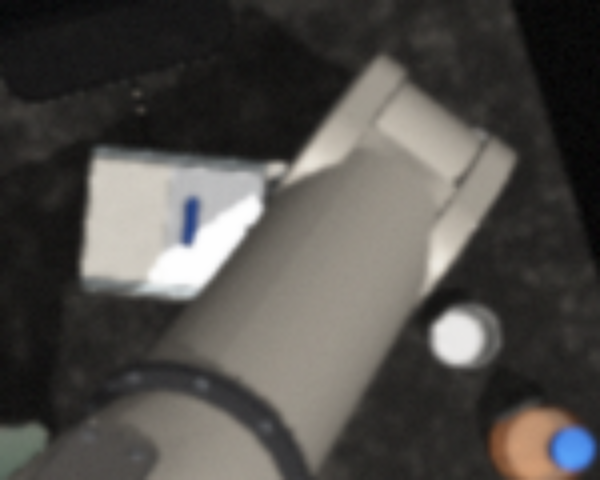

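The arm hides the lock in the top view, with only the fin showing, at about (190,222) of the crop. I'll check the red arm with the wrist camera.

Run:
```python
from h import *
for n in ('wrist','scene'):
    p,d,c=shot(n)
    hsv=cv2.cvtColor(p,cv2.COLOR_RGB2HSV); H,S,V=cv2.split(hsv); m=((H<8)|(H>172))&(S>130)&(V>50)
    uv=np.argwhere(m)[:,::-1]; Q=onz(c,uv,.0665)
    a=np.radians(85.4); B=(Q[:,:2]-[.5735,-.229])@np.array([[np.sin(a),np.cos(a)],[-np.cos(a),np.sin(a)]])
    B=B[np.hypot(*B.T)<.1]; print(n,len(B)); 
    if len(B): print(B[np.argmax(np.hypot(*B.T))],B.mean(0), np.degrees(np.arctan2(-B.mean(0)[0],B.mean(0)[1])))
```

```text
wrist 1772
[-0.06590591  0.04589261] [-0.04578108  0.03877562] 49.7360921504037
scene 34
[-0.06597206  0.04384447] [-0.0462191   0.03583748] 52.21063002746601
```

```bash
python3 -m inch '[[0,0,0,0,0,0],[0,0,0,0,0,0],[0,0,0,0,0,0],[0,0,0,0,0,0],[0,0,0,0,0,0],[0,0,0,0,0,0],[0,0,0,0,0,0],[0,0,0,0,0,0]]' 1; python3 -m inch '[[0,0,-0.2,0,0,0],[0,0,-0.4,0,0,0],[0,0,-0.8,0,0,0],[0,0,-0.8,0,0,0],[0,0,-0.6,0,0,-0.9],[0,0,0,0,0,-1],[0,0,0,0,0,-1],[0,0,0,0,0,-0.9]]'; python3 g.py 0.5828 -0.113 0.15
```

```text
t: 24.97
tool_pos: [0.5734, -0.2295, 0.1045]
tcp_rot: [-0.54, -3.095, 0.0]
contact_force: [0.1, 0.3, 0.4]
gripper_width: 0.997
grip_force: 0.0
t: 25.63
tool_pos: [0.5738, -0.2295, 0.176]
tcp_rot: [0.12, 3.138, -0.0]
contact_force: [-0.4, 0.2, -0.8]
gripper_width: 0.999
grip_force: 0.0
t 25.63 pos [ 0.5738 -0.2295  0.176 ] units [-0.    4.67  1.04] yaw_y 85.6 tilt [ 0.0014 -0.0003] j [-0.16  0.46  0.57  1.83 -0.3   0.93  2.04] F [-0.42  0.18 -0.83] T [ 0.004  0.03  -0.022] w 0.999
```

```bash
python3 -m inch '[[0,0.8,0,0,0,0],[0,0.8,0,0,0,0],[0,0.8,0,0,0,0],[0,0.8,0,0,0,0],[0,0.8,0,0,0,0],[0,0.67,0,0,0,0],[0,0,0,0,0,0],[0,0,0,0,0,0]]'>/dev/null; python3 g.py 0.5828 -0.113 0.081;python3 - <<'E'
from h import *
p,d,c=shot('wrist'); cv2.imwrite('pics/w3.png',p[:,:,::-1])
v,u=np.nonzero(d>0); P=withdepth(c,np.c_[u,v],d)
r=np.hypot(P[:,0]-.5735,P[:,1]+.229); k=P[(r<.015)&(P[:,2]>.09)&(P[:,2]<.14)]; print('knob top',len(k),np.median(k[:,2]) if len(k) else '')
f=P[(abs(P[:,0]-.583)<.03)&(abs(P[:,1]+.113)<.02)&(P[:,2]>.088)&(P[:,2]<.1)]; print('fin',len(f),cv2.minAreaRect(f[:,:2].astype(np.float32)))
E
```

```text
t 26.30 pos [ 0.5831 -0.1122  0.1754] units [ 0.01 -0.03  3.77] yaw_y 85.5 tilt [0.0007 0.0001] j [-0.36  0.42  0.56  1.89 -0.28  0.91  1.83] F [ 0.07 -0.43 -0.51] T [-0.009 -0.001 -0.004] w 1.005
knob top 1219 0.11527115771029822
fin 719 ((0.5831159949302673, -0.11221950501203537), (0.01189587265253067, 0.03917473554611206), 85.08882141113281)
```

View pics/w3.png

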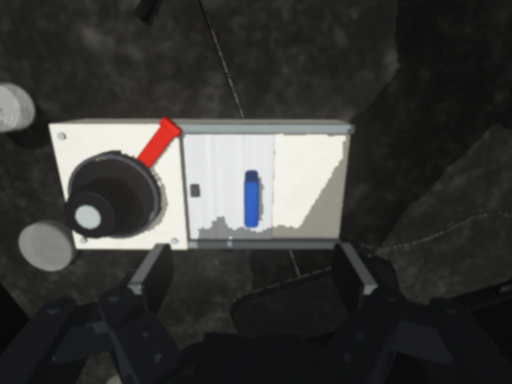

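The wrist view shows the red arm swung clear to (170,128), the knob down, and the fin at (252,199) between the fingers. I'll descend and pinch the fin.

```bash
python3 -m inch '[[0,0,0.8,0,0,0],[0,0,0.8,0,0,0],[0,0,0.8,0,0,0],[0,0,0.7,0,0,0],[0,0,0.4,0,0,0],[0,0,0.2,0,0,0],[0,0,0,0,0,0],[0,0,0,0,0,0]]'>/dev/null; python3 g.py 0.5828 -0.113 0.081; python3 -m inch '[[0,0,0,0,0,0],[0,0,0,0,0,0],[0,0,0,0,0,0],[0,0,0,0,0,0],[0,0,0,0,0,0],[0,0,0,0,0,0],[0,0,0,0,0,0],[0,0,0,0,0,0]]' -1 30; python3 g.py 0.5828 -0.113 0.081
```

```text
t 27.02 pos [ 0.5831 -0.1137  0.0827] units [0.01 0.03 0.07] yaw_y 85.4 tilt [ 0.0005 -0.0003] j [-0.29  0.54  0.49  1.94 -0.37  0.74  1.91] F [0.64 0.11 0.59] T [ 0.021  0.018 -0.003] w 1.004
t: 27.68
tool_pos: [0.5829, -0.113, 0.0822]
tcp_rot: [0.126, 3.139, 0.0]
contact_force: [-1.2, 1.4, 5.5]
gripper_width: 0.136
grip_force: 34.1
t 27.68 pos [ 0.5829 -0.113   0.0822] units [0.   0.   0.05] yaw_y 85.4 tilt [0.0001 0.0001] j [-0.29  0.54  0.49  1.95 -0.37  0.74  1.91] F [-1.18  1.41  5.47] T [ 0.129  0.299 -0.083] w 0.136
```

```bash
python3 -m inch '[[0,0.1,0,0,0,0],[0,0.2,0,0,0,0],[0,0.2,0,0,0,0],[0,0.2,0,0,0,0],[0,0.2,0,0,0,0],[0,0.2,0,0,0,0],[0,0.2,0,0,0,0],[0,0.2,0,0,0,0]]'; python3 -m inch '[[0,0.2,0,0,0,0],[0,0.2,0,0,0,0],[0,0.2,0,0,0,0],[0,0.2,0,0,0,0],[0,0.12,0,0,0,0],[0,0.1,0,0,0,0],[0,0,0,0,0,0],[0,0,0,0,0,0]]'; python3 g.py 0.5879 -0.0502 0.082
```

```text
t: 28.35
tool_pos: [0.586, -0.0753, 0.0822]
tcp_rot: [0.126, 3.139, -0.0]
contact_force: [-1.1, -3.5, 5.5]
gripper_width: 0.136
grip_force: 34.2
t: 29.02
tool_pos: [0.5881, -0.0492, 0.0822]
tcp_rot: [0.124, 3.139, 0.001]
contact_force: [-0.2, 1.6, 5.9]
gripper_width: 0.132
grip_force: 34.3
t 29.02 pos [ 0.5881 -0.0492  0.0822] units [ 0.01 -0.04  0.01] yaw_y 85.5 tilt [0.0004 0.0005] j [-0.4   0.54  0.49  1.95 -0.37  0.74  1.8 ] F [-0.16  1.62  5.93] T [ 0.124  0.121 -0.142] w 0.132
```

```bash
python3 -m inch '[[0,0,0,0,0,0],[0,0,0,0,0,0],[0,0,0,0,0,0],[0,0,0,0,0,0],[0,0,0,0,0,0],[0,0,0,0,0,0],[0,0,0,0,0,0],[0,0,0,0,0,0]]' 1 >/dev/null; python3 -m inch '[[0,0,-0.3,0,0,0],[0,0,-0.6,0,0,0],[0,0,-0.8,0,0,0],[0,0,-0.8,0,0,0],[0,0,-0.8,0,0,0],[0,0,-0.4,0,0,0],[0,0,0,0,0,0],[0,0,0,0,0,0]]'>/dev/null; python3 g.py 0.5879 -0.0502 0.082
python3 - <<'E'
from h import *
p,d,c=shot('wrist'); cv2.imwrite('pics/w4.png',p[:,:,::-1])
v,u=np.nonzero(d>0); P=withdepth(c,np.c_[u,v],d)
k=P[(np.hypot(P[:,0]-.5735,P[:,1]+.229)<.015)&(P[:,2]>.09)&(P[:,2]<.14)]; print('knob top',len(k),np.median(k[:,2]) if len(k) else '')
f=P[(abs(P[:,0]-.587)<.03)&(abs(P[:,1]+.05)<.03)&(P[:,2]>.088)&(P[:,2]<.1)]; print('fin',len(f),cv2.minAreaRect(f[:,:2].astype(np.float32)))
H,S,V=cv2.split(cv2.cvtColor(p,cv2.COLOR_RGB2HSV)); uv=np.argwhere(((H<8)|(H>172))&(S>130)&(V>50))[:,::-1]; Q=onz(c,uv,.0665)
a=np.radians(85.4); B=(Q[:,:2]-[.5735,-.229])@np.array([[np.sin(a),np.cos(a)],[-np.cos(a),np.sin(a)]]); B=B[np.hypot(*B.T)<.1]; print('red',len(B),B[np.argmax(np.hypot(*B.T))],B.mean(0))
E
```

```text
t 30.35 pos [ 0.5879 -0.0501  0.1747] units [ 0.   -0.01  3.71] yaw_y 85.4 tilt [0.0008 0.0004] j [-0.47  0.41  0.57  1.9  -0.28  0.91  1.73] F [-0.23  0.44 -0.8 ] T [-0.025  0.001 -0.007] w 0.999
knob top 753 0.11531996686396837
fin 707 ((0.5884447693824768, -0.04837771877646446), (0.01194999273866415, 0.03947820886969566), 85.93486785888672)
red 986 [-0.06592789  0.05205149] [-0.04555111  0.04069033]
```

View pics/w4.png

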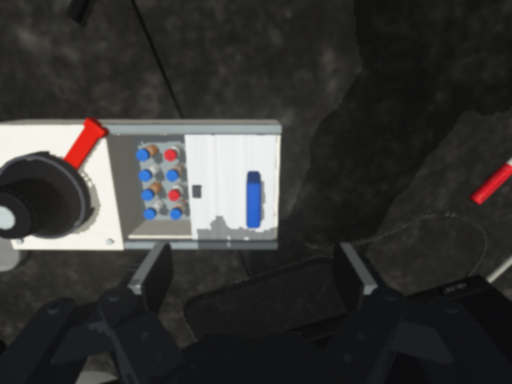

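The hatch is open, showing the sample vials at (160,180), with the fin at (253,200). The red arm is clear at (85,145) and the gripper touches nothing.

```bash
python3 -c "from station import hand_in; print(hand_in())"
```

```text
the job is handed in; nothing more can be done
None
```

The box is unlocked and open, and the job is handed in at about 30 s of the 72 s; no verdict came back, but my last measurements put the hatch about 64 mm open, the red arm about 49° clear and the knob about 7 mm down in the notch.

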